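# Pump up the grease pump until its indicator pin pops out

## Task

Two identical hand grease pumps for the centrifuge stand on the worktop; one is already primed, with its indicator pin standing tall, the other still has its pin low. With the fingertips, press the black plunger head of the pump with the low pin down and let it spring back up, again and again in full strokes, until its pin pops fully out like the other one's, then leave that plunger up. Only press: do not pull on the plunger or touch either pin, leave the primed pump unused, and do not disturb the vial, the beaker or the timer.

Things in the scene. Friction and masses are not known exactly. Their poses are not given: they have to be found in the camera images.
- pump_a: the hand grease pump whose indicator pin is still low: grey box housing 54 x 124 mm, top 68 mm above the worktop, on an aluminium foot plate 80 x 150 mm with four screws, fixed to the worktop. Origin: middle of its underside; z up; its long side runs along its own y. The plunger stands on the axis 32 mm to its -y side of the origin (in an aluminium collar up to 88 mm high), the pin 36 mm to the +y side. Either pump may stand left or right.
- plunger_a (a joint): plunger of pump_a, m pressed down from rest: 0 = up at rest, 0.022 = bottomed. Its spring pushes it back up by itself: it takes about 15 N to hold it at the bottom. Every full stroke (down to the bottom, then back up to rest) ratchets the pin up by 6 mm, the first by 3 to 9 mm; strokes shorter than about 0.017, or not let up to below about 0.005, may gain nothing. Negative = pulled above rest.
- plunger_a_top (a point): centre of the top of pump_a's black mushroom head (44 mm wide, 15 mm thick, flat top 24 mm wide), 129 mm above the worktop at rest; it moves with the plunger, straight down
- pin_a (a joint): how far pump_a's indicator pin is raised, m: 0 = in, starts at 0 to 0.010, stays where the strokes have brought it; past about 0.027 it pops by itself to 0.034 = fully out. 3 to 5 full strokes are needed. Further strokes do nothing.
- pin_a_tip (a point): top of pump_a's indicator pin (steel, 10 mm thick, in a brass bush): 76 mm above the worktop when in, 110 mm when fully out
- indicator_a: the visible part of pump_a's indicator pin; must not be touched
- pump_b: the other pump, identical, already primed: its pin stands fully out. To be left alone.
- plunger_b (a joint): plunger of pump_b, as plunger_a; stays at 0
- pin_b (a joint): indicator pin of pump_b, as pin_a; stands at 0.034 = fully out from the start
- indicator_b: the visible part of pump_b's indicator pin; must not be touched
- vial: loose glass vial with a screw cap, 27 mm wide, 56 mm tall, standing between the pumps; origin: middle of its underside
- beaker: loose small glass beaker, 54 mm wide, 67 mm tall, standing between the pumps; origin: middle of its underside
- timer: loose flat bench timer, 71 x 67 x 19 mm, beyond the pumps to the left of the centrifuge; origin: middle of its underside
Mind the look-alikes: they are no part of the job. There is more than one size of the vial; the one meant has the size given above.

How it is judged (in metres and radians):
On the way, in this order (a step that is already met when the one before it is completed fails the run):
1. the plunger is pressed down (value of joint plunger_a above 0.014 m), for 0.02 s.
2. the plunger is let back up (value of joint plunger_a below 0.006 m), for 0.02 s.
3. the plunger is pressed down again (value of joint plunger_a above 0.014 m), for 0.02 s.
4. the indicator pin has popped fully out (value of joint pin_a above 0.031 m), for 0.1 s.
At the end, for the whole second after the job is handed in: pump_a's pin stands fully out (above 31 of 34 mm) and its plunger is back up within 3 mm of rest; pump_b's pin is still out and its plunger up; vial, beaker and timer are within 20 mm of where they stood, vial and beaker upright (value of joint each of pin_a, pin_b above 0.031 m and value of joint each of plunger_a, plunger_b below 0.003 m and distance of each of vial, beaker, timer from where it was at the start of the episode below 0.02 m and angle between each of vial, beaker's own z axis and vertical below 0.2 rad); the robot touches nothing.
It fails at once if an indicator pin is touched (over 1 N) (contact force between any of the arm, the fingers and indicator_a above 1 N or contact force between any of the arm, the fingers and indicator_b above 1 N).
It fails at once if a plunger is gripped and pulled up above rest by more than 3 mm (value of joint any of plunger_a, plunger_b below -0.003 m).
It fails at once if the primed pump is used (its plunger pressed more than 6 mm) (value of joint plunger_b above 0.006 m).
It fails at once if the vial, beaker or timer is lifted, carried or pushed more than 30 mm (distance of any of vial, beaker, timer from where it was at the start of the episode above 0.03 m).
It also fails if it takes over 51 s, if anything falls off the work surface, if the arm or the gripper's body presses on something with over 40 N, if the wrist force passes 120 N, or if a joint passes its speed limit or range.

## Robot

A 6-joint arm with a two-finger parallel gripper is mounted at the origin on a cart in front of the work surface, level with it; the furniture and walls round the work are solid. World frame = base frame: x ahead of the robot, y to its left, z up, the work surface at z = 0. Lengths are in m, angles in degrees, forces in N, time in s.
With the tool pointing down it reaches from about 0.325 to 1 m from the base axis. Payload 5.1 kg.
Tool frame: the origin (TCP) lies between the finger pads; the fingertips stand 8 mm ahead of it and the grasp point (between the pads) lies 11 mm behind it; z points along the fingers, y is the direction in which the jaws open and shut (so a half turn about z gives the same grasp; the last joint's range is limited). The gripper opens to 85 mm and grips with 20 to 120 N. Pads are 22 mm wide; open, the fingers measure 114 mm over their backs; the gripper's body (76 mm by 85 mm) begins 54 mm behind the grasp point. The pads swing forward as they close: fully open they stand 13 mm farther back than shut.
Start: joints at [-72.112, 7.093, 94.555, -0, 78.352, -4.733], TCP at [0.25, -0.6, 0.218] pointing down, gripper open.
Joint ranges: [-149.61, 149.61], [-58.7, 133.49], [1.44, 155.28], [-77.14, 257.14], [18.33, 153.61], [-166.67, 166.67]. Speed limits (degrees/s): [147.25, 147.25, 180, 180, 180, 180].

## Interface

Orientations are given as a 3x3 rotation matrix whose columns are the frame's x, y, z axes.
In Python, from bench import read_state, read_camera, sign_off gives the robot as it stands.
- The arm moves only by the tool apply_moves, never from a script. Its argument "commands" is a list of rows, each an object with "xyz": the shift along the world's x, y, z in mm, a list of three; "angular": the turn, a rotation vector about the world's x, y, z in rad, a list of three; "hand": the closure in counts, from 0 (fully open) to 255 (shut). In form: [{"xyz": [tx, ty, tz], "angular": [wx, wy, wz], "hand": hand}, ...]. A call has 1 to 8 rows; each row is the pose to reach, as a shift and turn from the pose commanded when the call began; what a row does not reach only later rows make up. A row lasts 1/10 s, in which the tool goes at most 50 mm and 8.59 degrees, less where a joint would pass 70% of its speed; a pose out of reach is approached as far as the arm can. A call with a gripper value outside its range is refused whole. The fingers move at their own pace and stop on an object; the grip force is fixed at half the most. Time passes only in rows, so rows that repeat a pose let the fingers close. It gives the time, the measured TCP pose, the force and the opening at its end, in the units of the state.
- read_state(): the state, without advancing time (a new reading comes with each control period).
- read_camera(name): name is "scene" or "top" or "wrist"; returns a dict with "pixels" (420x560x3 uint8, red, green, blue), "K" (3x3 intrinsics, pixels), "T" (4x4, takes a point from camera to world coordinates). Camera axes: x right, y up, looking along -z (the intrinsics and any distortion apply to the point x, -y, -z); pixel columns grow to the right and rows downward; lengths in m; the calibration is good to about 2 mm. A picture is of the moment at which its call begins. There is no depth.
- sign_off(): hands the job in, once; it reports no verdict.
The state is a dict: "t": time; "joints": joint angles; "qd": joint speeds; "tau": joint torques, N m; "tcp_pos": TCP position; "tcp_rot": TCP orientation; "ft_force": force on the tool from outside, world axes, zero at the start; "moment": the same for the moment, N m; "grip_width": finger opening in m.
Only numpy, scipy, OpenCV 4.12 (cv2) and the standard library are available. Lean on these libraries where they do the work, as an engineer would, in place of code of your own. Each camera call takes 0.05 s, during which the arm holds its last target. There are 200 camera calls.

## Working session

There is one attempt and no reset: what is moved stays moved. The work goes in short steps, Python scripts to look and compute and a tool call to move; the robot and the scene stay as the last step left them, time stands still between calls to the robot, and variables do not carry over. Pictures are saved under pics/ and viewed, about 8 in all and at most 12, crops included, and the job is handed in when it is done.

Besides the shell and the picture viewer there is one more tool, called after "Call:" by a JSON object that holds its "fn" and its "kwargs", one argument or row to a line. apply_moves: Moves the arm, as the interface text tells. Its arguments: {"type":"object","properties":{"commands":{"type":"array"}},"required":["commands"]}

```bash
mkdir -p pics; python3 - <<'E'
from bench import *
import cv2,numpy as np
for n in ("top","scene"):
    c=read_camera(n); cv2.imwrite(f"pics/{n}0.png",cv2.cvtColor(c["pixels"],cv2.COLOR_RGB2BGR)); np.savez(f"{n}0.npz",**{k:c[k] for k in("pixels","K","T")}); print(n,c["K"].tolist(),c["T"].round(4).tolist(),[k for k in c])
s=read_state();print(s["t"],s["tcp_pos"],s["tcp_rot"],s["ft_force"])
E
```

```text
top [[470.80453306081654, 0.0, 281.52155540084726], [0.0, 470.80453306081654, 212.8284950887961], [0.0, 0.0, 1.0]] [[0.0263, 0.991, -0.1314, 0.4435], [-0.9996, 0.0271, 0.0045, -0.0014], [0.008, 0.1312, 0.9913, 0.9789], [0.0, 0.0, 0.0, 1.0]] ['pixels', 'K', 'T']
scene [[540.9478997243214, 0.0, 282.1753248226654], [0.0, 540.9478997243214, 205.60037004528252], [0.0, 0.0, 1.0]] [[-0.8774, 0.3222, -0.3555, 0.2194], [-0.4798, -0.5808, 0.6576, 0.6332], [0.0053, 0.7476, 0.6642, 0.7189], [0.0, 0.0, 0.0, 1.0]] ['pixels', 'K', 'T']
0.1 [ 0.24978322 -0.59945927  0.21676673] [[ 9.23088784e-01  3.84586479e-01 -5.81364973e-04]
 [ 3.84586883e-01 -9.23086995e-01  1.82455951e-03]
 [ 1.65050471e-04 -1.90781576e-03 -9.99998166e-01]] [-0.062324   -0.00222026 -0.41588423]
```

View pics/top0.png

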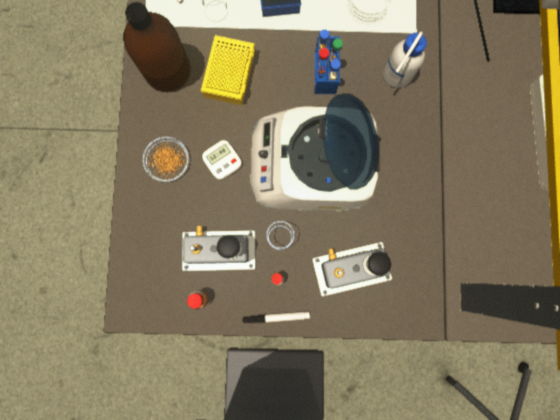

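View pics/scene0.png

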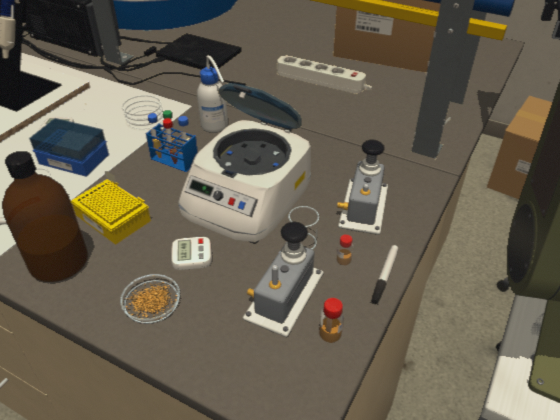

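The two views show the pumps at about (218,250) and (352,268) in the top view. In the scene view the left pump's pin, near (275,275), looks tall. The right pump's pin, near (367,188), looks low. I'll zoom in to confirm and measure the heads.

```bash
cat > h.py <<'E'
import numpy as np,cv2
def ray(c,u,v):
    K,T=c["K"],c["T"]; d=np.array([(u-K[0,2])/K[0,0],-(v-K[1,2])/K[1,1],-1]); return T[:3,3],T[:3,:3]@d
def onz(c,u,v,z):
    o,d=ray(c,u,v); return o+d*(z-o[2])/d[2]
def proj(c,p):
    q=c["T"][:3,:3].T@(np.array(p)-c["T"][:3,3]); return c["K"][0,0]*q[0]/-q[2]+c["K"][0,2], c["K"][1,1]*-q[1]/-q[2]+c["K"][1,2]
def dark(c,box,th=55):
    x0,y0,x1,y1=box; m=(c["pixels"][y0:y1,x0:x1].max(2)<th).astype(np.uint8)
    n,l,s,ce=cv2.connectedComponentsWithStats(m); i=1+s[1:,4].argmax(); return ce[i]+[x0,y0],s[i]+np.array([x0,y0,0,0,0])
E
python3 - <<'E'
from h import *
t=np.load("top0.npz");s=np.load("scene0.npz")
for n,b,b2 in(("right",(358,245,400,285),(355,132,392,160)),("left",(212,228,250,265),(275,215,315,245))):
    ct,st=dark(t,b); cs,ss=dark(s,b2)
    p=onz(t,*ct,.122);q=onz(s,*cs,.122); print(n,ct,st,p.round(4),cs,ss,q.round(4))
for n,uv in (("pinR",(339,272)),("pinL",(196,247))): print(n,onz(t,*uv,.076),onz(t,*uv,.110))
# foot plate corners
for n,b in(("R",(308,238,398,300)),("L",(176,225,262,275))):
    x0,y0,x1,y1=b; m=(t["pixels"][y0:y1,x0:x1].min(2)>170).astype(np.uint8)
    r=cv2.minAreaRect(cv2.findNonZero(m)); print(n,[onz(t,u+x0,v+y0,.006).round(3)[:2].tolist() for u,v in cv2.boxPoints(r)])
a=t["pixels"][220:310,170:400];b=s["pixels"][130:330,240:400]
a=cv2.resize(a,None,fx=3.4,fy=3.4);b=cv2.resize(b[:, :],None,fx=3,fy=3)
cv2.imwrite("pics/zs.png",b[...,::-1])
E
```

```text
right [382.57746479 260.32394366] [369 253  22  21 142] [ 0.4751 -0.1909  0.122 ] [372.30847458 148.19661017] [362 140  22  20 295] [ 0.4683 -0.1837  0.122 ]
left [233.94117647 239.52941176] [228 237  11   9  17] [0.5057 0.08   0.122 ] [293.70091324 232.46803653] [281 222  26  23 438] [0.4925 0.0893 0.122 ]
pinR [ 0.45248122 -0.11793573  0.076     ] [ 0.45214119 -0.11354919  0.11      ]
pinL [0.4927403  0.15633757 0.076     ] [0.49088423 0.15039573 0.11      ]
R [[0.48, -0.071], [0.519, -0.216], [0.441, -0.235], [0.403, -0.091]]
L [[0.529, 0.199], [0.533, 0.05], [0.453, 0.047], [0.449, 0.195]]
```

View pics/zs.png

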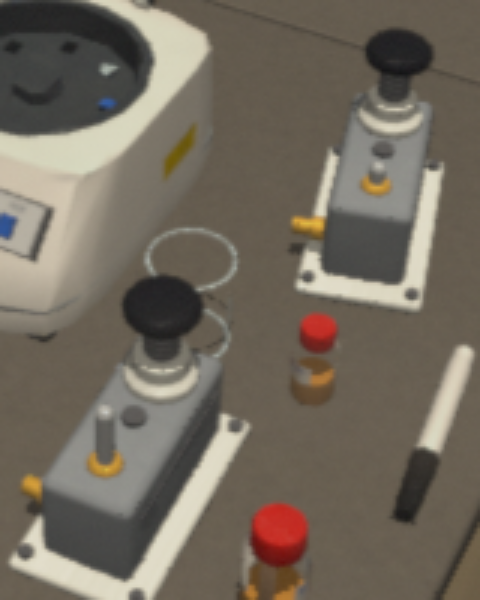

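The zoom confirms it: the right pump's pin is low (pump_a) and the left one's is tall. Next I'll check the post near the path and view the fingers.

```bash
python3 - <<'E'
from h import *
from bench import *
t=np.load("top0.npz");s=np.load("scene0.npz")
print("post base",[onz(t,*p,0).round(3) for p in((462,284),(462,310))], "scene",[onz(s,*p,0).round(3) for p in((413,152),(442,160),(470,150))])
print("tcp proj",proj(t,(.25,-.6,.218)),proj(s,(.25,-.6,.218)))
print("A top",proj(t,(.469,-.184,.122)),proj(s,(.469,-.184,.122)))
c=read_camera("wrist");cv2.imwrite("pics/w0.png",c["pixels"][...,::-1])
E
```

```text
post base [array([ 0.435, -0.382,  0.   ]), array([ 0.383, -0.381,  0.   ])] scene [array([ 0.433, -0.382,  0.   ]), array([ 0.367, -0.384,  0.   ]), array([ 0.323, -0.452,  0.   ])]
tcp proj (np.float64(659.428321477038), np.float64(410.9123244841094)) (np.float64(545.5381870111885), np.float64(40.807968517596606))
A top (np.float64(378.7697177688883), np.float64(263.61824797612417)) (np.float64(372.0328216319869), np.float64(148.00135796127464))
```

View pics/w0.png

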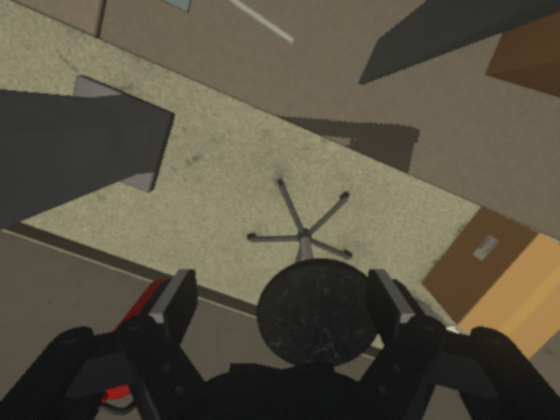

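The wrist view shows the open fingers and, upper right, the post at about x 0.40, y −0.38. I'll retract radially first, then swing past it.

Call:
{"fn": "apply_moves", "kwargs": {
  "commands": [
    {"xyz":[-12,30,0],"angular":[0,0,0],"hand":255},
    {"xyz":[-25,60,0],"angular":[0,0,0],"hand":255},
    {"xyz":[-37,90,0],"angular":[0,0,0],"hand":255},
    {"xyz":[-50,120,0],"angular":[0,0,0],"hand":255},
    {"xyz":[-62,150,0],"angular":[0,0,0],"hand":255},
    {"xyz":[-75,180,0],"angular":[0,0,0],"hand":255},
    {"xyz":[-87,205,0],"angular":[0,0,0],"hand":255},
    {"xyz":[-90,215,0],"angular":[0,0,0],"hand":255}
  ]
}}

```text
t: 0.95
tcp_pos: [0.1593, -0.3833, 0.2175]
tcp_rot: [[0.923, 0.384, -0.0], [0.384, -0.923, 0.0], [-0.0, -0.0, -1.0]]
ft_force: [0.1, -0.1, 0.4]
grip_width: -0.0
```

Call:
{"fn": "apply_moves", "kwargs": {
  "commands": [
    {"xyz":[25,20,0],"angular":[0,0,0],"hand":255},
    {"xyz":[50,45,0],"angular":[0,0,0],"hand":255},
    {"xyz":[75,72,0],"angular":[0,0,0],"hand":255},
    {"xyz":[100,102,0],"angular":[0,0,0],"hand":255},
    {"xyz":[125,132,0],"angular":[0,0,0],"hand":255},
    {"xyz":[150,160,0],"angular":[0,0,0],"hand":255},
    {"xyz":[180,175,0],"angular":[0,0,0],"hand":255},
    {"xyz":[200,185,0],"angular":[0,0,0],"hand":255}
  ]
}}

```text
t: 1.75
tcp_pos: [0.3619, -0.1987, 0.2181]
tcp_rot: [[0.922, 0.387, 0.001], [0.387, -0.922, -0.0], [0.001, 0.001, -1.0]]
ft_force: [-0.8, 0.3, -0.1]
grip_width: -0.0001
```

Call:
{"fn": "apply_moves", "kwargs": {
  "commands": [
    {"xyz":[30,4,-5],"angular":[0,0,0],"hand":255},
    {"xyz":[60,8,-10],"angular":[0,0,0],"hand":255},
    {"xyz":[90,12,-20],"angular":[0,0,0],"hand":255},
    {"xyz":[108,16,-40],"angular":[0,0,0],"hand":255},
    {"xyz":[108,16,-55],"angular":[0,0,0],"hand":255},
    {"xyz":[108,16,-60],"angular":[0,0,0],"hand":255},
    {"xyz":[108,16,-60],"angular":[0,0,0],"hand":255}
  ]
}}

```text
t: 2.45
tcp_pos: [0.4667, -0.1838, 0.1566]
tcp_rot: [[0.923, 0.384, -0.003], [0.384, -0.923, 0.001], [-0.002, -0.002, -1.0]]
ft_force: [0.4, 0.2, 0.1]
grip_width: -0.0
```

```bash
python3 - <<'E'
from h import *
from bench import *
s=read_camera("scene");w=read_camera("wrist");st=read_state();print(st["t"],st["tcp_pos"],st["ft_force"])
print(proj(s,st["tcp_pos"]-[0,0,.008]),proj(s,(.469,-.184,.129)),proj(w,(.469,-.184,.129)),proj(w,st["tcp_pos"]-[0,0,.008]))
a=cv2.resize(s["pixels"][60:260,300:480],None,fx=2.1,fy=2.1,interpolation=2); b=w["pixels"]
cv2.imwrite("pics/h1.png",np.hstack([a,cv2.resize(b,(420,420))])[:,:800,::-1])
E
```

```text
2.55 [ 0.46767519 -0.18443826  0.15857514] [ 0.70273636  0.78320395 -0.67955159]
(np.float64(374.57094944819045), np.float64(135.4790226230389)) (np.float64(372.4630876884488), np.float64(144.95762786784306)) (np.float64(282.1375622394331), np.float64(237.74150866740467)) (np.float64(282.00253190990094), np.float64(253.88822332133736))
```

View pics/h1.png

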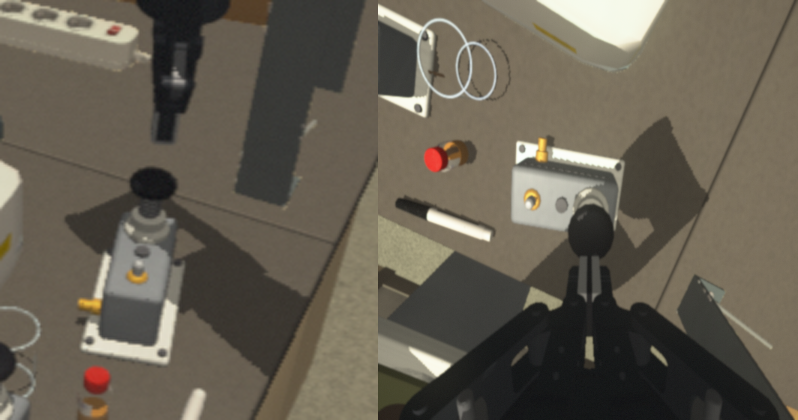

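The fingertips sit over the head: in the wrist view the head is at (590,232) and the tip at about (590,257). I'll do a careful first press.

Call:
{"fn": "apply_moves", "kwargs": {
  "commands": [
    {"xyz":[1,0,-10],"angular":[0,0,0],"hand":255},
    {"xyz":[1,0,-20],"angular":[0,0,0],"hand":255},
    {"xyz":[1,0,-28],"angular":[0,0,0],"hand":255},
    {"xyz":[1,0,-32],"angular":[0,0,0],"hand":255},
    {"xyz":[1,0,-32],"angular":[0,0,0],"hand":255}
  ]
}}

```text
t: 3.05
tcp_pos: [0.4683, -0.1837, 0.1247]
tcp_rot: [[0.923, 0.385, -0.002], [0.385, -0.923, 0.001], [-0.001, -0.002, -1.0]]
ft_force: [-0.6, 0.2, -0.3]
grip_width: 0.0003
```

Call:
{"fn": "apply_moves", "kwargs": {
  "commands": [
    {"xyz":[0,0,-5],"angular":[0,0,0],"hand":255},
    {"xyz":[0,0,-9],"angular":[0,0,0],"hand":255},
    {"xyz":[0,0,-11],"angular":[0,0,0],"hand":255},
    {"xyz":[0,0,-11],"angular":[0,0,0],"hand":255}
  ]
}}

```text
t: 3.45
tcp_pos: [0.469, -0.184, 0.1149]
tcp_rot: [[0.923, 0.385, -0.0], [0.385, -0.923, 0.0], [-0.0, -0.0, -1.0]]
ft_force: [-0.8, -0.5, 0.4]
grip_width: 0.0002
```

There's no force at a height where the plunger should be bottomed, so I'll look.

```bash
python3 - <<'E'
from h import *
from bench import *
s=read_camera("scene");w=read_camera("wrist");st=read_state();print(st["t"],st["tcp_pos"],st["ft_force"])
a=cv2.resize(s["pixels"][90:210,310:430],(420,420),interpolation=2); b=w["pixels"][140:350,180:390]
cv2.imwrite("pics/h2.png",np.hstack([a,cv2.resize(b,(380,420))])[:,:800,::-1])
E
```

```text
3.55 [ 0.46898818 -0.18398954  0.11509083] [-0.4809968   1.44238559  0.45490438]
```

View pics/h2.png

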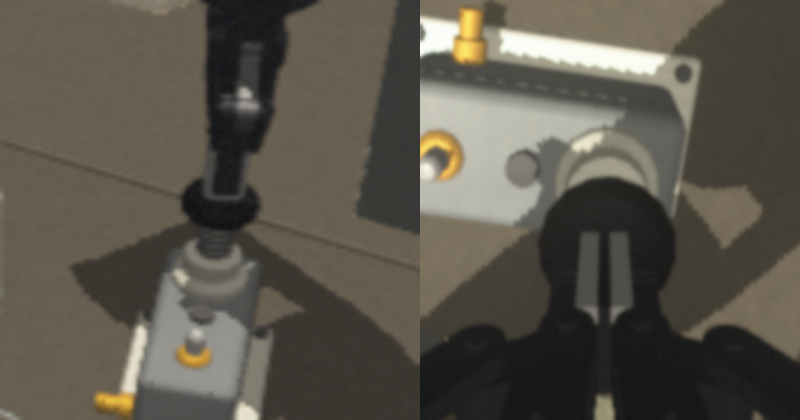

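The tips are over the head, which has not been pressed yet, so the tips are higher than I assumed. I'll go on down in small steps, watching the force.

Call:
{"fn": "apply_moves", "kwargs": {
  "commands": [
    {"xyz":[0,0,-4],"angular":[0,0,0],"hand":255},
    {"xyz":[0,0,-8],"angular":[0,0,0],"hand":255},
    {"xyz":[0,0,-8],"angular":[0,0,0],"hand":255}
  ]
}}

```text
t: 3.85
tcp_pos: [0.4693, -0.1841, 0.1074]
tcp_rot: [[0.923, 0.385, 0.001], [0.385, -0.923, -0.0], [0.0, 0.0, -1.0]]
ft_force: [-1.8, 1.0, 6.4]
grip_width: 0.0001
```

Call:
{"fn": "apply_moves", "kwargs": {
  "commands": [
    {"xyz":[0,0,-5],"angular":[0,0,0],"hand":255},
    {"xyz":[0,0,-10],"angular":[0,0,0],"hand":255},
    {"xyz":[0,0,-13],"angular":[0,0,0],"hand":255},
    {"xyz":[0,0,-13],"angular":[0,0,0],"hand":255}
  ]
}}

```text
t: 4.25
tcp_pos: [0.4695, -0.1842, 0.0956]
tcp_rot: [[0.923, 0.385, 0.001], [0.385, -0.923, -0.0], [0.0, 0.001, -1.0]]
ft_force: [-4.8, 2.9, 10.9]
grip_width: 0.0
```

Force rises the way a spring would, so contact was at TCP z ≈ 0.108–0.110. I'll finish the stroke.

Call:
{"fn": "apply_moves", "kwargs": {
  "commands": [
    {"xyz":[0,0,-4],"angular":[0,0,0],"hand":255},
    {"xyz":[0,0,-8],"angular":[0,0,0],"hand":255},
    {"xyz":[0,0,-8],"angular":[0,0,0],"hand":255}
  ]
}}

```text
t: 4.55
tcp_pos: [0.47, -0.1845, 0.0933]
tcp_rot: [[0.923, 0.385, -0.001], [0.385, -0.923, -0.0], [-0.001, -0.0, -1.0]]
ft_force: [-19.6, 9.5, 39.9]
grip_width: -0.0004
```

```bash
python3 - <<'E'
from h import *
from bench import *
s=read_camera("scene");w=read_camera("wrist");st=read_state();print(st["t"],st["tcp_pos"],st["ft_force"],st["joints"])
a=cv2.resize(s["pixels"][90:210,310:430],(420,420),interpolation=2); b=w["pixels"][140:350,180:390]
cv2.imwrite("pics/h3.png",np.hstack([a,cv2.resize(b,(380,420))])[:,:800,::-1])
E
```

```text
4.65 [ 0.46998209 -0.18452685  0.09333763] [-19.59422184   8.9549296   40.9114618 ] [-2.75149138e+01 -4.91494495e+00  1.19294990e+02 -2.89657748e-02
  6.56389254e+01  3.98484967e+01]
```

View pics/h3.png

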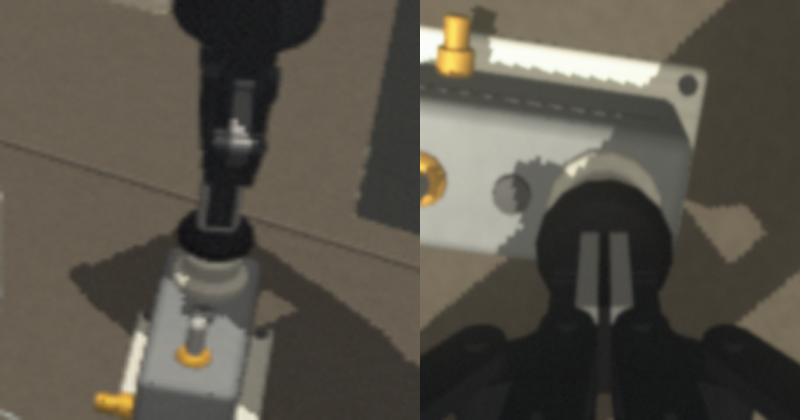

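The head is down on the collar with 40 N at TCP z ≈ 0.0935, and the pin at crop (197,325) has risen. That puts bottom at about 0.094 and rest at about 0.116. I'll do the next strokes with a slightly shallower bottom.

Call:
{"fn": "apply_moves", "kwargs": {
  "commands": [
    {"xyz":[0,0,18],"angular":[0,0,0],"hand":255},
    {"xyz":[0,0,36],"angular":[0,0,0],"hand":255},
    {"xyz":[0,0,36],"angular":[0,0,0],"hand":255},
    {"xyz":[0,0,36],"angular":[0,0,0],"hand":255},
    {"xyz":[0,0,24],"angular":[0,0,0],"hand":255},
    {"xyz":[0,0,12],"angular":[0,0,0],"hand":255},
    {"xyz":[0,0,2],"angular":[0,0,0],"hand":255},
    {"xyz":[0,0,2],"angular":[0,0,0],"hand":255}
  ]
}}

```text
t: 5.45
tcp_pos: [0.4703, -0.1847, 0.0933]
tcp_rot: [[0.923, 0.385, -0.0], [0.385, -0.923, -0.0], [-0.0, 0.0, -1.0]]
ft_force: [-14.8, 6.7, 37.3]
grip_width: 0.0001
```

Call:
{"fn": "apply_moves", "kwargs": {
  "commands": [
    {"xyz":[0,0,0],"angular":[0,0,0],"hand":255},
    {"xyz":[0,0,17],"angular":[0,0,0],"hand":255},
    {"xyz":[0,0,34],"angular":[0,0,0],"hand":255},
    {"xyz":[0,0,34],"angular":[0,0,0],"hand":255},
    {"xyz":[0,0,34],"angular":[0,0,0],"hand":255}
  ]
}}

```text
t: 5.95
tcp_pos: [0.468, -0.1835, 0.1198]
tcp_rot: [[0.923, 0.385, -0.002], [0.385, -0.923, 0.001], [-0.002, -0.002, -1.0]]
ft_force: [-0.4, -0.5, -0.9]
grip_width: -0.0001
```

Two full strokes are done. Now strokes 3 and 4.

Call:
{"fn": "apply_moves", "kwargs": {
  "commands": [
    {"xyz":[0,0,-12],"angular":[0,0,0],"hand":255},
    {"xyz":[0,0,-24],"angular":[0,0,0],"hand":255},
    {"xyz":[0,0,-33],"angular":[0,0,0],"hand":255},
    {"xyz":[0,0,-33],"angular":[0,0,0],"hand":255},
    {"xyz":[0,0,-33],"angular":[0,0,0],"hand":255}
  ]
}}

```text
t: 6.45
tcp_pos: [0.4696, -0.1843, 0.0934]
tcp_rot: [[0.923, 0.385, -0.001], [0.385, -0.923, 0.0], [-0.001, -0.001, -1.0]]
ft_force: [-13.0, 6.1, 35.0]
grip_width: 0.0002
```

Call:
{"fn": "apply_moves", "kwargs": {
  "commands": [
    {"xyz":[0,0,17],"angular":[0,0,0],"hand":255},
    {"xyz":[0,0,34],"angular":[0,0,0],"hand":255},
    {"xyz":[0,0,34],"angular":[0,0,0],"hand":255},
    {"xyz":[0,0,34],"angular":[0,0,0],"hand":255}
  ]
}}

```text
t: 6.85
tcp_pos: [0.468, -0.1835, 0.1207]
tcp_rot: [[0.923, 0.385, -0.002], [0.385, -0.923, 0.001], [-0.002, -0.002, -1.0]]
ft_force: [0.0, 0.2, -0.4]
grip_width: 0.0
```

Call:
{"fn": "apply_moves", "kwargs": {
  "commands": [
    {"xyz":[0,0,-12],"angular":[0,0,0],"hand":255},
    {"xyz":[0,0,-24],"angular":[0,0,0],"hand":255},
    {"xyz":[0,0,-34],"angular":[0,0,0],"hand":255},
    {"xyz":[0,0,-34],"angular":[0,0,0],"hand":255},
    {"xyz":[0,0,-34],"angular":[0,0,0],"hand":255}
  ]
}}

```text
t: 7.35
tcp_pos: [0.4696, -0.1844, 0.0934]
tcp_rot: [[0.923, 0.385, -0.001], [0.385, -0.923, 0.0], [-0.001, -0.001, -1.0]]
ft_force: [-13.5, 5.6, 34.4]
grip_width: 0.0001
```

Call:
{"fn": "apply_moves", "kwargs": {
  "commands": [
    {"xyz":[0,0,17],"angular":[0,0,0],"hand":255},
    {"xyz":[0,0,34],"angular":[0,0,0],"hand":255},
    {"xyz":[0,0,50],"angular":[0,0,0],"hand":255},
    {"xyz":[0,0,50],"angular":[0,0,0],"hand":255}
  ]
}}

```text
t: 7.75
tcp_pos: [0.4694, -0.1842, 0.1388]
tcp_rot: [[0.923, 0.385, 0.001], [0.385, -0.923, -0.001], [0.001, 0.001, -1.0]]
ft_force: [-0.3, -0.6, 0.3]
grip_width: -0.0002
```

```bash
cat > look.py <<'E'
import sys
from h import *
from bench import *
s=read_camera("scene");st=read_state();print(st["t"],st["tcp_pos"],st["ft_force"])
cv2.imwrite(sys.argv[1],cv2.resize(s["pixels"][120:330,240:450],(630,600),interpolation=2)[...,::-1])
E
python3 look.py pics/h4.png
```

```text
7.8 [ 0.46869678 -0.18385417  0.13757864] [-0.50419612 -0.34530544  0.57949774]
```

View pics/h4.png

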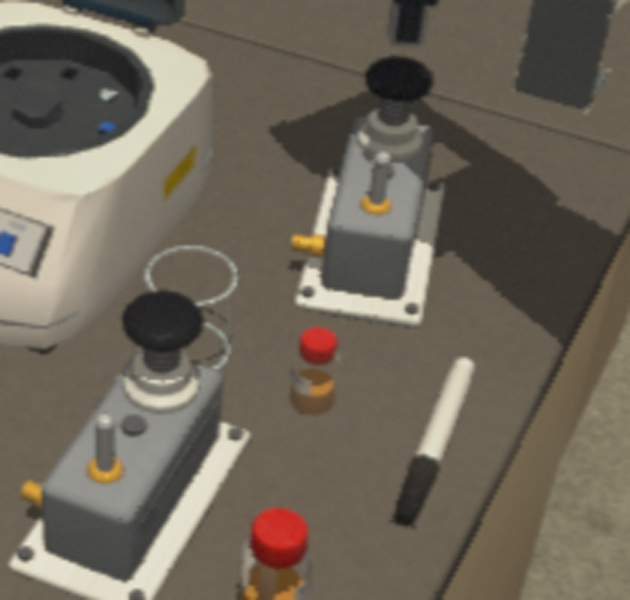

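Pin A, tip at (381,157) and bush at (376,204), now looks as tall as B's. One extra stroke does no harm and guards against a marginal one. After that I'll retract and verify.

Call:
{"fn": "apply_moves", "kwargs": {
  "commands": [
    {"xyz":[0,0,-15],"angular":[0,0,0],"hand":255},
    {"xyz":[0,0,-30],"angular":[0,0,0],"hand":255},
    {"xyz":[0,0,-42],"angular":[0,0,0],"hand":255},
    {"xyz":[0,0,-50],"angular":[0,0,0],"hand":255},
    {"xyz":[0,0,-50],"angular":[0,0,0],"hand":255},
    {"xyz":[0,0,-50],"angular":[0,0,0],"hand":255}
  ]
}}

```text
t: 8.4
tcp_pos: [0.4693, -0.1842, 0.0934]
tcp_rot: [[0.923, 0.385, -0.002], [0.385, -0.923, 0.001], [-0.002, -0.002, -1.0]]
ft_force: [-15.0, 7.0, 37.6]
grip_width: 0.0001
```

Call:
{"fn": "apply_moves", "kwargs": {
  "commands": [
    {"xyz":[0,0,17],"angular":[0,0,0],"hand":255},
    {"xyz":[0,0,40],"angular":[0,0,0],"hand":255},
    {"xyz":[0,0,70],"angular":[0,0,0],"hand":255},
    {"xyz":[0,0,100],"angular":[0,0,0],"hand":255},
    {"xyz":[-20,0,120],"angular":[0,0,0],"hand":255},
    {"xyz":[-50,0,120],"angular":[0,0,0],"hand":255},
    {"xyz":[-80,0,120],"angular":[0,0,0],"hand":255},
    {"xyz":[-80,0,120],"angular":[0,0,0],"hand":255}
  ]
}}

```text
t: 9.2
tcp_pos: [0.3861, -0.1833, 0.2056]
tcp_rot: [[0.924, 0.383, -0.004], [0.383, -0.924, 0.002], [-0.003, -0.003, -1.0]]
ft_force: [0.8, 0.1, 0.4]
grip_width: -0.0001
```

```bash
python3 look.py pics/h5.png; python3 - <<'E'
from h import *
s=np.load("scene0.npz")
n=np.array([-.26,.967]); 
for nm,c,n in(("A",(.4608,-.153),np.array([-.26,.967])),("B",(.491,.123),np.array([-.02,1.]))):
    for z in (.076,.103,.110):
        u,v=proj(s,(*(np.array(c)+.036*n),z)); print(nm,z,"crop",(u-240)*3,(v-120)*600/210)
u,v=proj(s,(.469,-.184,.129));print("headtop",(u-240)*3,(v-120)*600/210)
E
```

```text
9.25 [ 0.38737621 -0.1835024   0.20605359] [0.5306725  0.26096369 0.2254019 ]
A 0.076 crop 374.6545743744367 197.42314028279705
A 0.103 crop 379.406160398017 164.91858410944596
A 0.11 crop 380.66640791973686 156.29750766070086
B 0.076 crop 100.09368252756752 462.6942157588214
B 0.103 crop 99.80023959187747 429.3098450174666
B 0.11 crop 99.72204764932889 420.4141161327764
headtop 397.3892630653464 71.30750819383731
```

View pics/h5.png

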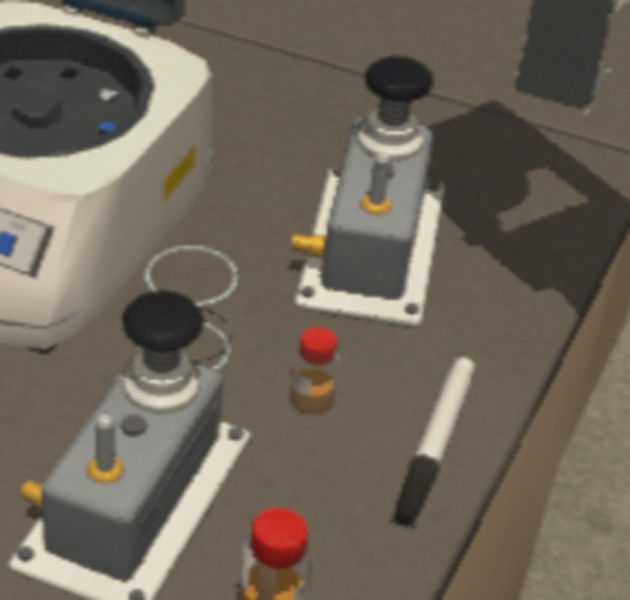

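Pin A's tip is at about (381,156), which matches the prediction for fully out (156.3; the 27 mm prediction is 164.9). Plunger A is up, and the vial and beaker look unmoved. I'm handing in.

```bash
python3 -c "
from bench import *
print(sign_off())"
```

```text
the job is handed in; nothing more can be done
None
```

I pressed the low-pin pump (pump_a, the right one) through five full strokes with the closed fingertips. I let the plunger spring back each time, pulled the arm clear and handed the job in at about 9.3 s; no verdict was reported.

**Last checks that passed:**
- **Pin A:** its tip is at the image position predicted for fully out (about 156 px; 156.3 predicted, against 164.9 for 27 mm).
- **Plunger A:** it is back at its rest height in the image.
- **Pump B, vial and beaker:** they look unchanged in the final picture.
- **Arm:** it stands clear of everything, with the wrist force near zero.

**What disagreed or was not checked:**
- **Fingertip height:** contact came about 20 mm lower in TCP height than the stated fingertip offset implied, so I found it by force and pictures.
- **Bottom force:** it reached about 35–41 N at the fingertips, above the 15 N needed but well below the 120 N wrist limit.
- **Timer:** it was outside the final crop, so I did not recheck it, but the arm never went near it.

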